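# Centre the egg cup on its coaster

### The arm

A 6-joint arm with a two-finger parallel gripper is mounted at the origin on a cart in front of the work surface, level with it; the furniture and walls round the work are solid. World frame = base frame: x ahead of the robot, y to its left, z up, the work surface at z = 0. Lengths are in m, angles in rad, forces in N, time in s.
With the tool pointing down it reaches from about 0.3 to 0.875 m from the base axis. Payload 6.4 kg.
Tool frame: the origin (TCP) lies between the finger pads; the fingertips stand 11 mm ahead of it and the grasp point (between the pads) lies 8 mm behind it; z points along the fingers, y is the line along which they close (so a half turn about z gives the same grasp; the last joint's range is limited). The gripper opens to 85 mm and grips with 20 to 120 N. Pads are 22 mm wide; open, the fingers measure 114 mm over their backs; the gripper's body (76 mm by 85 mm) begins 54 mm behind the grasp point. The pads swing forward as they close: fully open they stand 13 mm farther back than shut.
Start: joints at [-1.381, 0.181, 1.607, -0, 1.354, -0.206], TCP at [0.222, -0.531, 0.242] pointing down, gripper open.
Joint ranges: [-2.99, 2.99], [-0.89, 2.07], [0.3, 2.58], [-1.14, 4.28], [0, 2.63], [-3.12, 3.12]. Speed limits (rad/s): [2.57, 2.57, 3.01, 3.14, 3.14, 3.14].

### API

Orientations are given as a unit quaternion [x, y, z, w].
In Python, from cell import bot gives the robot as it stands. The module is installed in compiled form; this text tells all that it offers.
- The arm moves only by the tool step_arm, never from a script. Its argument "steps" is a list that holds one entry, the list of rows, each a list of 4 numbers: the shift along the tool's x, y, z in mm, then the turn about the tool's z in rad. In form: [[[x, y, z, twist], ...]]. A call has 1 to 20 rows; each row shifts and turns the commanded pose from where the row before left it, along the tool's axes as they then stand; what a row does not reach is not made up. A row lasts 1/12 s, in which the tool goes at most 41.7 mm and 7.16 degrees, less where a joint would pass 70% of its speed; a pose out of reach is approached as far as the arm can. A call with a gripper value outside its range is refused whole. "claw" is the opening, from 0 (shut) to 1 (fully open), set as the call begins (left out, the last holds). The fingers move at their own pace and stop on an object; "squeeze" is the grip in N (left out, the last holds). Time passes only in rows, so rows that do not move let the fingers close. It gives the time, the measured TCP pose, the force, the opening and the grip force at its end, in the units of the state.
- bot.read_state(): the state, without advancing time (a new reading comes with each control period).
- bot.snapshot(name): name is "scene" or "top" or "wrist"; returns a dict with "color" (384x512x3 uint8, blue, green, red), "intrinsics" (3x3 intrinsics, pixels), "origin" and "rotation" of the camera in the world. Camera axes: x right, y up, looking along -z (the intrinsics and any distortion apply to the point x, -y, -z); pixel columns grow to the right and rows downward; lengths in m; the calibration is good to about 2 mm. A picture is of the moment at which its call begins. There is no depth.
- bot.sign_off(): hands the job in; it is judged then, once.
The state is a dict: "clock": time; "joint_pos": joint angles; "qd": joint speeds; "tau": joint torques, N m; "position": TCP position; "orientation": TCP orientation; "contact_force": force on the tool from outside, world axes, zero at the start; "wrist_torque": the same for the moment, N m; "opening": finger opening in m; "grasp_force": force on a finger pad.
Only numpy, scipy, OpenCV 4.12 (cv2) and the standard library are available. Lean on these libraries where they do the work, as an engineer would, in place of code of your own. Each camera call takes 0.05 s, during which the arm holds its last target. There are 200 camera calls.

### The job

The egg cup with the boiled egg has been set down hanging over the edge of its round wooden coaster: nudge the cup gently with the fingertips until it stands upright in the middle of the coaster, with the same rim of wood showing all round. Do not grip, lift or tip the cup, keep the egg sitting in it untouched, let the coaster stay where it is, and leave the salt shaker on its own coaster and everything else alone.

Things in the scene. Friction and masses are not known exactly. Their poses are not given: they have to be found in the camera images.
- egg_cup: low white ceramic egg cup, 32 mm high, about 0.12 kg, loose; 50 mm across at the foot (0 to 9 mm up), waist 44, rim 47. Origin: centre of its underside, z up. Starts 20 to 31 mm off the coaster's centre in any direction. Pushed slowly at its side it slides upright on the wood at 1 to 3 N, and the coaster stays. Over 15 N is too rough
- egg: brown boiled egg, 42 mm across and 52 mm high, 55 g, loose, standing blunt end down in the egg cup's mouth, its underside 18 mm above the cup's underside, so its top is about 70 mm above the cup's underside (92 mm above the bar top). Origin: its lowest point as it stands, z up along its axis
- coaster: round turned wooden coaster under the egg cup, 86 mm across, 22 mm thick, about 0.15 kg, loose on the bar top. Origin: centre of its underside, z up
- salt_coaster: a second coaster of the same kind and size, 86 mm across, 22 mm thick, under the salt shaker; it may be left or right of the egg cup's. Origin: centre of its underside
- salt_shaker: glass salt shaker with a grey domed top, 44 mm across, 90 mm high, standing in the middle of the second coaster; not to be moved. Origin: centre of its underside
- teaspoon: metal teaspoon 130 x 26 x 11 mm lying on the bar top between the two coasters; not to be moved. Origin: under its middle, x along its length
- jam_jar: glass jam jar with a pale lid, 72 mm across, 102 mm high, standing at the back to the robot's right; not to be moved. Origin: centre of its underside
- tumbler: clear drinking glass, 77 mm across, 89 mm high, standing at the back; not to be moved. Origin: centre of its underside
Not all that is in view belongs to the job. What is shaped like the egg_cup but turquoise is not meant. Leave any green look-alike of the egg alone.

How it is judged:
At the end, for the whole second after the job is handed in: the egg cup stands upright, at rest, its centre within 6 mm of its coaster's centre, the egg sitting in it (tilted under 0.5 rad); its coaster, the salt shaker, the second coaster, the teaspoon, the jam jar and the glass are within 12 mm of where they stood (horizontal distance between egg_cup and coaster below 0.006 m and z of egg_cup in the frame of coaster between 0.019 and 0.025 m and angle between egg_cup's own z axis and vertical below 0.06 rad and z of egg in the frame of egg_cup between 0.01 and 0.022 m and horizontal distance between egg and egg_cup below 0.012 m and angle between egg's own z axis and vertical below 0.5 rad and distance of each of coaster, salt_shaker, salt_coaster, teaspoon, jam_jar, tumbler from where it was at the start of the episode below 0.012 m and linear speed of egg_cup below 0.01 m/s and linear speed of egg below 0.03 m/s); the robot touches nothing.
It fails at once if the egg cup is tipped by more than 0.25 rad, lifted, or falls off its coaster (angle between egg_cup's own z axis and vertical above 0.25 rad or height (world z) of egg_cup above 0.032 m or height (world z) of egg_cup below 0.012 m).
It fails at once if the egg leaves the cup (distance between egg and egg_cup above 0.035 m).
It fails at once if the robot touches the egg (more than 1 N) (contact force between any of the arm, the fingers and egg above 1 N).
It fails at once if the egg cup is gripped or shoved with more than 15 N (contact force between any of the arm, the fingers and egg_cup above 15 N).
It fails at once if its coaster, the salt shaker, the second coaster, the teaspoon, the jam jar or the glass is shifted more than 12 mm (distance of any of coaster, salt_shaker, salt_coaster, teaspoon, jam_jar, tumbler from where it was at the start of the episode above 0.012 m).
It also fails if it takes over 42 s, if anything falls off the work surface, if the arm or the gripper's body presses on something with over 40 N, if the wrist force passes 120 N, or if a joint passes its speed limit or range.

## Working session

There is one attempt and no reset: what is moved stays moved. The work goes in short steps, Python scripts to look and compute and a tool call to move; the robot and the scene stay as the last step left them, time stands still between calls to the robot, and variables do not carry over. Pictures are saved under pics/ and viewed, at most 10 in all, crops included, and the job is handed in when it is done.

Besides the shell and the picture viewer there is one more tool, called after "Request:" as name(argument=value, ...) on one line, values as JSON. step_arm: Moves the arm, as the interface text tells. Its arguments: {"type":"object","properties":{"steps":{"type":"array","items":{"type":"array","items":{"type":"array","items":{"type":"number"}}}},"claw":{"type":"number"},"squeeze":{"type":"number"}},"required":["steps"]}

```bash
mkdir -p pics
cat > h.py <<'E'
import numpy as np, cv2
from cell import bot
def snap(n,f=None):
    s=bot.snapshot(n)
    if f: cv2.imwrite('pics/'+f,s['color'])
    return s
def ray(s,uv,z):
    K=np.array(s['intrinsics']);d=np.linalg.solve(K,[uv[0],uv[1],1.]);d=np.array(s['rotation'])@(d*[1,-1,-1])
    o=np.array(s['origin']);return o+d*(z-o[2])/d[2]
def proj(s,p):
    c=np.array(s['rotation']).T@(np.array(p)-s['origin'])*[1,-1,-1];q=np.array(s['intrinsics'])@c;return q[:2]/q[2]
E
python3 - <<'E'
from h import *
for n in('top','scene'):
    s=snap(n,n+'0.png');print(n,s['origin'],s['rotation'],s['intrinsics'])
s=bot.read_state();print(s)
E
```

```text
top [ 0.44742094 -0.10110841  0.91099302] [ 0.0594279  -0.01679458 -0.69743681  0.71398051] [[355.86666129   0.         254.90185875]
 [  0.         355.86666129 192.96388939]
 [  0.           0.           1.        ]]
scene [0.74426268 0.66691415 0.46189283] [0.07338236 0.50318884 0.85403554 0.10972383] [[348.85957083   0.         258.05229951]
 [  0.         348.85957083 193.40456531]
 [  0.           0.           1.        ]]
{'clock': 0.1, 'joint_pos': array([-1.38127427e+00,  1.81476332e-01,  1.60794566e+00,  1.29193466e-05,
        1.35380976e+00, -2.06292223e-01]), 'qd': array([ 0.00115859, -0.00165181, -0.00293075,  0.00099401, -0.00185734,
       -0.00213918]), 'tau': array([-1.70006920e-04, -4.45877910e+01, -3.52238238e+01, -5.49476918e-04,
        4.04283681e-03,  2.20139810e-06]), 'position': array([ 0.22162439, -0.53003041,  0.24145065]), 'orientation': array([ 9.80480163e-01,  1.96616321e-01,  1.31787347e-05, -8.19466704e-04]), 'contact_force': array([-0.26509033, -0.01743767,  0.11869196]), 'wrist_torque': array([-0.05218866, -0.00085516, -0.02093   ]), 'grasp_force': 0.0, 'opening': 0.08561339916473412}
```

View pics/top0.png

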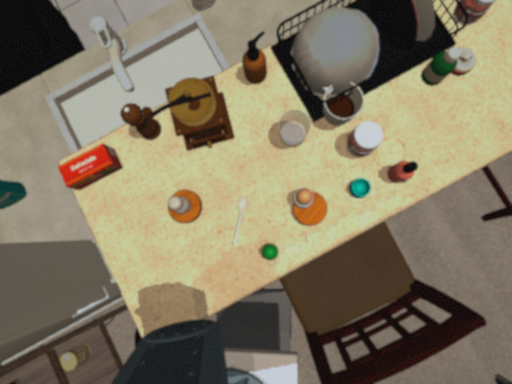

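View pics/scene0.png

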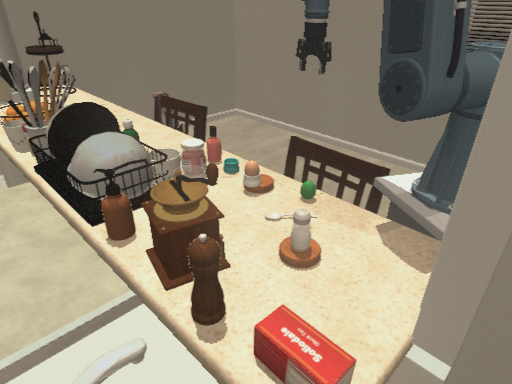

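The top view shows the egg and cup at about (304,197) on the coaster at (310,208). The salt shaker is at (182,205), the spoon at (240,220), a green decoy at (270,251) and a turquoise one at (360,188). Rotations come as quaternions.

```bash
cat >> h.py <<'E'
from scipy.spatial.transform import Rotation as R
_s=snap
def snap(n,f=None):
    s=_s(n,f);s['rotation']=R.from_quat(s['rotation']).as_matrix();return s
E
python3 - <<'E'
from h import *
s=snap('top');c=snap('scene')
for n,uv,z in[('coaster',(310,208),.022),('egg',(304,196),.075),('salt',(185,207),.022),('sp1',(243,199),.0),('sp2',(236,242),0),('turq',(360,188),.02),('green',(270,251),.02),('jar',(366,136),.1),('tumb',(292,132),.08),('red',(405,170),.05)]:
    p=ray(s,uv,z);print(n,p.round(3),proj(c,p).round())
a=cv2.resize(s['color'][165:245,260:340],(640,640),interpolation=cv2.INTER_CUBIC)
cv2.imwrite('pics/a.png',a)
b=cv2.resize(c['color'][145:215,215:305],(720,560),interpolation=cv2.INTER_CUBIC)
cv2.imwrite('pics/b.png',b)
h=cv2.cvtColor(s['color'],cv2.COLOR_BGR2HSV)
for uv in[(315,215),(304,194),(301,204),(285,215),(308,222)]:print(uv,h[uv[1],uv[0]])
E
```

```text
coaster [ 0.508 -0.184  0.022] [258. 179.]
egg [ 0.533 -0.165  0.075] [251. 165.]
salt [0.504 0.131 0.022] [299. 245.]
sp1 [ 0.529 -0.014  0.   ] [267. 218.]
sp2 [0.419 0.    0.   ] [312. 215.]
turq [ 0.561 -0.307  0.02 ] [231. 164.]
green [ 0.4   -0.087  0.02 ] [306. 191.]
jar [ 0.671 -0.303  0.1  ] [193. 143.]
tumb [ 0.685 -0.134  0.08 ] [195. 174.]
red [ 0.603 -0.406  0.05 ] [212. 145.]
(315, 215) [ 14 210 187]
(304, 194) [ 18 117 203]
(301, 204) [ 13  51 129]
(285, 215) [ 26  68 200]
(308, 222) [ 15 227 185]
```

View pics/a.png

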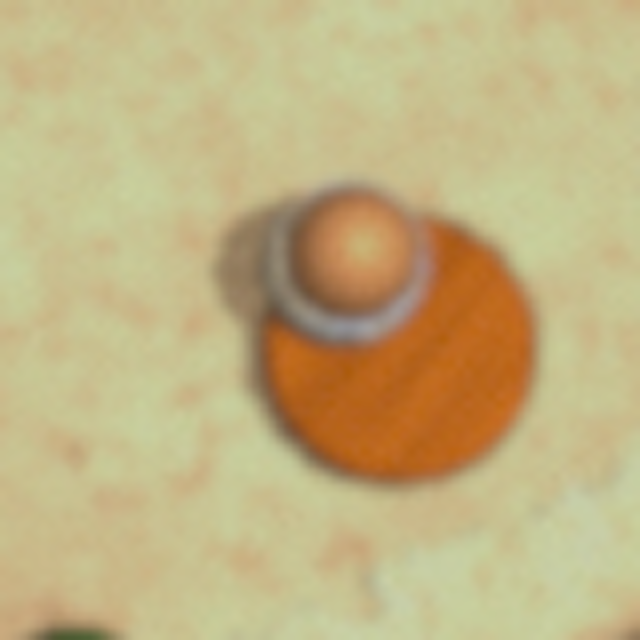

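View pics/b.png

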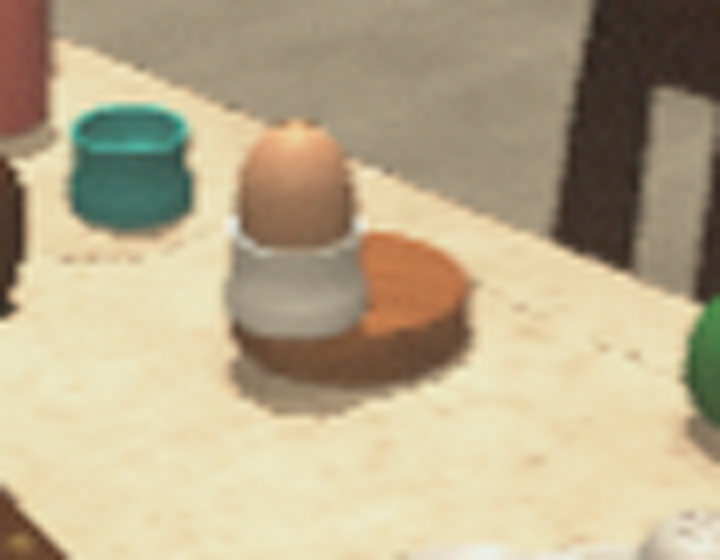

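Crop a shows the coaster spanning about x 265–537, y 210–483. The cup rim spans about x 267–432, y 183–345, so its centre is near (350,264). Crop b shows the cup upright, overhanging the coaster on the far-left side.

```bash
cat >> h.py <<'E'
from scipy.optimize import least_squares
def coaster(s,seed,rim=None,r0=None):
    h=cv2.cvtColor(s['color'],cv2.COLOR_BGR2HSV)
    m=cv2.inRange(h,(6,165,90),(20,255,255));n,l,st,ce=cv2.connectedComponentsWithStats(m)
    k=l[int(seed[1]),int(seed[0])]
    c=max(cv2.findContours((l==k).astype('u1'),cv2.RETR_EXTERNAL,cv2.CHAIN_APPROX_NONE)[0],key=len)[:,0].astype(float)
    P=np.array([ray(s,q,.022)[:2] for q in c])
    if rim is not None:
        P=P[np.linalg.norm(P-rim,axis=1)>.034]
    f=least_squares(lambda x:np.hypot(*(P-x[:2]).T)-x[2],[*P.mean(0),.043],loss='soft_l1',f_scale=.001)
    return f.x,len(P)
E
python3 - <<'E'
from h import *
s=snap('top');w=snap('wrist','w0.png')
f=lambda x,y:(260+(x+.5)/8-.5,165+(y+.5)/8-.5)
rim=ray(s,f(350,264),.054);c,n=coaster(s,(315,215),rim[:2])
print('rim',rim,'coaster',c,n,'alt',ray(s,f(401,347),.022))
d=rim[:2]-c[:2];print('off',d,np.hypot(*d),np.degrees(np.arctan2(d[1],d[0])))
t=bot.read_state();Rm=R.from_quat(t['orientation']).as_matrix();print(Rm.round(3));print('wrist cam in tool',Rm.T@(w['origin']-t['position']),(Rm.T@w['rotation']).round(2))
E
```

```text
rim [ 0.53095818 -0.16490621  0.054     ] coaster [ 0.50867546 -0.18204369  0.0395824 ] 62 alt [ 0.50852909 -0.18332652  0.022     ]
off [0.02228272 0.01713748] 0.028110721578096305 37.5636269888528
[[ 0.923  0.386 -0.   ]
 [ 0.386 -0.923  0.001]
 [ 0.    -0.001 -1.   ]]
wrist cam in tool [ 0.08473752 -0.0008846  -0.1311664 ] [[ 0.    0.94  0.33]
 [ 1.   -0.   -0.  ]
 [-0.    0.33 -0.94]]
```

Request:
step_arm(steps=[[[24,-12,0,0],[24,-12,0,0],[24,-12,0,0],[24,-12,0,0],[24,-12,0,0],[24,-12,0,0],[24,-12,0,0],[24,-12,0,0],[24,-12,0,0],[24,-12,0,0],[24,-12,0,0],[24,-12,0,0],[24,-12,0,0],[24,-12,0,0],[24,-12,0,0],[24,-12,0,0],[24,-12,0,0],[24,-12,0,0],[24,-12,0,0],[24,-12,0,0]]], claw=0.25, squeeze=20)

```text
clock: 1.97
position: [0.5728, -0.1228, 0.2423]
orientation: [0.98, 0.197, 0.0, 0.0]
contact_force: [-0.3, -0.6, 0.8]
opening: 0.0212
grasp_force: 0.0
```

Request:
step_arm(steps=[[[0,0,-1,-0.09],[0,0,0,-0.09],[0,0,0,-0.08],[0,0,0,0],[0,0,0,0]]])

```text
clock: 2.38
position: [0.572, -0.124, 0.2432]
orientation: [0.947, 0.321, -0.0, -0.0]
contact_force: [-0.7, 0.5, -0.0]
opening: 0.0213
grasp_force: 0.0
```

```bash
cat >> h.py <<'E'
def rel(p):
    t=bot.read_state();Rm=R.from_quat(t['orientation']).as_matrix()
    return (Rm.T@(np.array(p)-t['position'])*1000).round(1)
E
python3 - <<'E'
from h import *
t=bot.read_state();print(t['clock'],t['position'],R.from_quat(t['orientation']).as_matrix().round(3),t['opening'],t['contact_force'])
print(rel([.579,-.128,.12]))
w=snap('wrist','w1.png')
for p in([.531,-.165,.054],[.5087,-.183,.022]):print(proj(w,p))
E
```

```text
2.3833 [ 0.57200482 -0.12397004  0.24315036] [[ 0.794  0.608 -0.   ]
 [ 0.608 -0.794  0.   ]
 [-0.    -0.    -1.   ]] 0.02127552955533114 [-0.67254711  0.52938922 -0.04185148]
[  3.1   7.5 123.1]
[263.83551511 210.92255627]
[263.66926751 220.28583308]
```

View pics/w1.png

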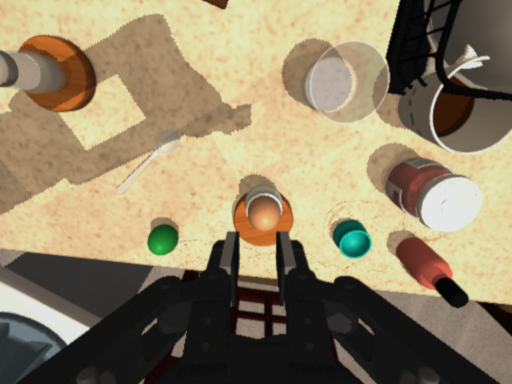

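The wrist view shows the cup and egg at about (264,205) and the coaster centre at about (264,218). The offset lies along the tool's x, and the fingertips are near the bottom middle.

Request:
step_arm(steps=[[[3,8,0,0],[3,0,20,0],[0,0,25,0],[0,0,25,0],[0,0,25,0],[0,0,25,0],[0,0,0,0],[0,0,0,0]]])

```text
clock: 3.1
position: [0.581, -0.1267, 0.1221]
orientation: [0.947, 0.321, -0.001, -0.001]
contact_force: [0.0, -0.5, -0.1]
opening: 0.0215
grasp_force: 0.0
```

Run:
```python
from h import *
t=bot.read_state();print(t['position'],t['contact_force'])
w=snap('wrist','w2.png');s=snap('top')
for p in([.531,-.165,.054],[.5087,-.183,.022]):print(proj(w,p),rel(p))
print(coaster(w,proj(w,[.4907,-.1968,.022]),np.array([.531,-.165])))
```

```text
[ 0.58097751 -0.12672516  0.12210762] [ 0.04650153 -0.51756137 -0.11319943]
[258.19465    273.92868428] [-64.2  -2.   70.9]
[258.82438726 278.00533068] [-92.8  -1.4 102.9]
(array([ 0.52317493, -0.16708295,  0.24770464]), 1788)
```

View pics/w2.png

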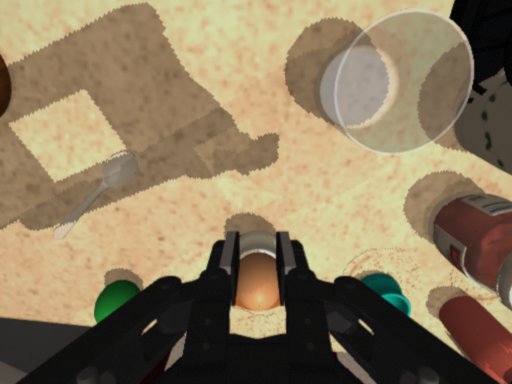

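The cup is centred between the fingers at column 258, and the coaster is hidden behind the hand. Next: go down outside the cup, then creep in.

Request:
step_arm(steps=[[[0,-1,20,0],[0,0,20,0],[0,0,20,0],[0,0,15,0],[0,0,10,0],[0,0,0,0],[-5,0,0,0],[-5,0,0,0],[-4,0,0,0],[-3,0,0,0],[-2,0,0,0],[0,0,0,0]]])

```text
clock: 4.2
position: [0.5659, -0.138, 0.0388]
orientation: [0.947, 0.322, 0.0, 0.0]
contact_force: [-0.4, -0.2, -0.2]
opening: 0.0212
grasp_force: 0.0
```

Run:
```python
from h import *
t=bot.read_state();print(t['position'],t['contact_force'],rel([.531,-.165,.022]))
s=snap('top');c=snap('scene')
a=cv2.resize(s['color'][155:235,260:340],(480,480),interpolation=cv2.INTER_CUBIC)
b=cv2.resize(c['color'][130:210,195:285],(540,480),interpolation=cv2.INTER_CUBIC)[:,:320+220]
cv2.imwrite('pics/c.png',np.hstack([a[:,:260],b]))
```

```text
[ 0.56590551 -0.13804297  0.03881103] [-0.35741965 -0.20937975 -0.18064272] [-44.1   0.1  16.8]
```

View pics/c.png

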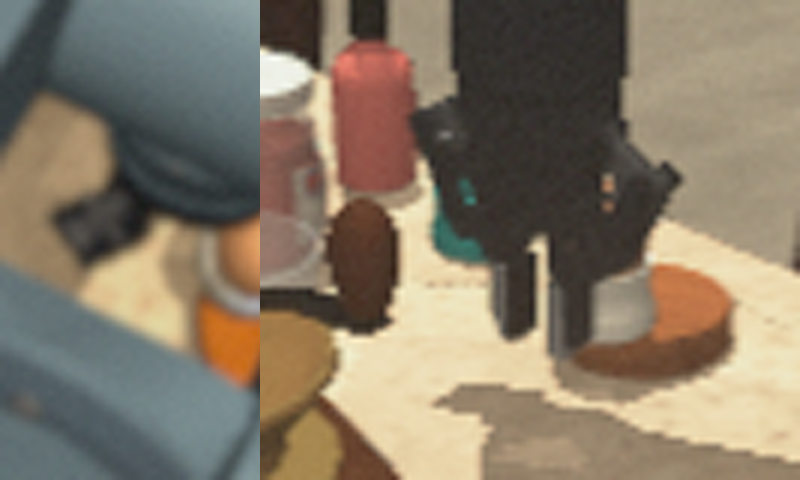

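The scene view shows the fingers beside the cup foot with the palm clear of the egg. I'll lower slightly and creep forward.

Request:
step_arm(steps=[[[0,0,1.5,0],[-2,0,0,0],[-2,0,0,0],[-2,0,0,0],[-1,0,0,0],[-1,0,0,0],[-1,0,0,0],[-1,0,0,0],[-1,0,0,0],[-1,0,0,0],[-1,0,0,0],[-1,0,0,0]]])

```text
clock: 5.3
position: [0.5549, -0.1461, 0.0368]
orientation: [0.947, 0.322, 0.0, 0.0]
contact_force: [0.3, -0.4, -0.2]
opening: 0.0212
grasp_force: 0.4
```

Request:
step_arm(steps=[[[-1,0,0,0],[-1,0,0,0],[-1,0,0,0],[-1,0,0,0],[-1,0,0,0],[-1,0,0,0]]])

```text
clock: 5.8
position: [0.5501, -0.1498, 0.0368]
orientation: [0.947, 0.322, 0.0, -0.0]
contact_force: [0.4, 1.5, -0.0]
opening: 0.0217
grasp_force: 0.4
```

Run:
```python
from h import *
t=bot.read_state();print(t['position'],t['contact_force'],rel([.5087,-.183,.022]))
w=snap('wrist');c=snap('scene')
a=cv2.resize(w['color'][200:330,190:330],(420,390),interpolation=cv2.INTER_CUBIC)
b=cv2.resize(c['color'][140:205,215:280],(390,390),interpolation=cv2.INTER_CUBIC)
cv2.imwrite('pics/d.png',np.hstack([a[:390],b[:390,:380]]))
```

```text
[ 0.55013072 -0.14978014  0.03680716] [ 0.36971881  1.46686186 -0.0201815 ] [-53.1   1.1  14.8]
```

View pics/d.png

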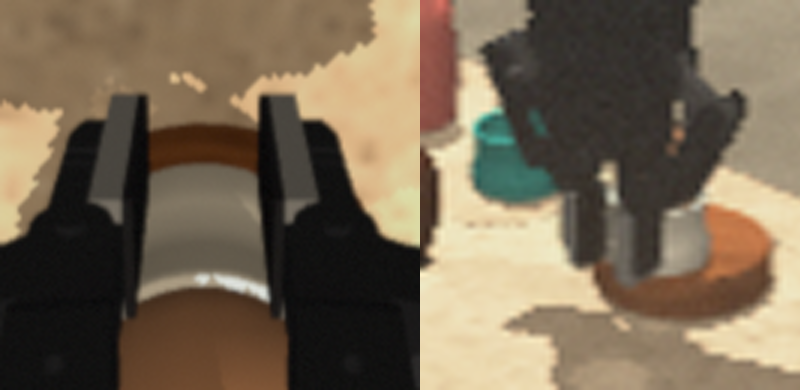

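The cup is upright and centred between the fingers, with contact at about 1.5 N. I'll continue slowly.

Request:
step_arm(steps=[[[-1,0,0,0],[-1,0,0,0],[-1,0,0,0],[-1,0,0,0],[-1,0,0,0],[-1,0,0,0],[-1,0,0,0],[-1,0,0,0]]])

```text
clock: 6.57
position: [0.5438, -0.1547, 0.0368]
orientation: [0.947, 0.322, 0.0, 0.0]
contact_force: [0.6, -0.1, 0.1]
opening: 0.0214
grasp_force: 0.4
```

Request:
step_arm(steps=[[[-1,0,0,0],[-1,0,0,0],[-1,0,0,0],[-1,0,0,0],[-1,0,0,0],[-1,0,0,0],[-1,0,0,0],[-1,0,0,0],[0,0,0,0]]])

```text
clock: 7.32
position: [0.5373, -0.1596, 0.0368]
orientation: [0.947, 0.322, -0.0, 0.0]
contact_force: [0.9, 0.2, -0.4]
opening: 0.0213
grasp_force: 0.2
```

Run:
```python
from h import *
t=bot.read_state();print(t['position'],t['contact_force'],rel([.5087,-.183,.022]))
```

```text
[ 0.53734847 -0.15961297  0.03678576] [ 0.90879137  0.16811342 -0.3813545 ] [-37.    1.1  14.8]
```

Back off along +x, then go up and out far enough that the top camera sees the cup.

Request:
step_arm(steps=[[[2,0,0,0],[4,0,0,0],[8,0,0,0],[10,0,0,0],[6,0,0,0],[0,0,-20,0],[0,0,-30,0],[0,0,-35,0],[0,0,-35,0],[0,0,-35,0],[0,0,-25,0],[0,0,0,0],[0,0,0,0]]])

```text
clock: 8.4
position: [0.5628, -0.1412, 0.2189]
orientation: [0.947, 0.322, 0.002, 0.002]
contact_force: [0.4, -0.1, -1.3]
opening: 0.0214
grasp_force: 0.0
```

Run:
```python
from h import *
t=bot.read_state();print(t['position'],t['contact_force'])
w=snap('wrist');s=snap('top')
u=proj(w,[.5087,-.183,.022]).round().astype(int);print('w',u)
x0,y0=u[0]-45,u[1]-55
a=cv2.resize(w['color'][y0:y0+100,x0:x0+90],(360,400),interpolation=cv2.INTER_CUBIC)
b=cv2.resize(s['color'][165:245,270:350],(400,400),interpolation=cv2.INTER_CUBIC)
cv2.imwrite('pics/e.png',np.hstack([a,b]));print(x0,y0)
```

```text
[ 0.562769   -0.14115084  0.21890704] [ 0.39680869 -0.12998638 -1.31310358]
w [257 216]
212 161
```

View pics/e.png

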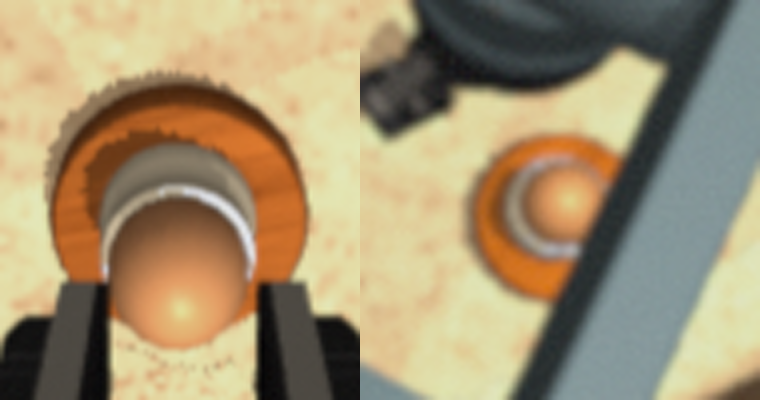

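Run:
```python
from h import *
w=snap('wrist');s=snap('top');x0,y0=212,161
t=bot.read_state();Rm=R.from_quat(t['orientation']).as_matrix()
f=lambda x,y:(x0+(x+.5)/4-.5,y0+(y+.5)/4-.5)
T=lambda uv,z,cam=w:((Rm.T@(ray(cam,uv,z)-t['position']))*1000).round(1)
for n,x,y,z in[('coaster L',53,215,.022),('coaster R',306,215,.022),('bottom edge',180,86,0.),('top edge',180,110,.022),('foot near base',177,143,.022),('foot 31',177,143,.031),('footL',101,215,.031),('footR',256,215,.031)]:print(n,T(f(x,y),z))
# column intensity profile
p=w['color'][175:212,212+43:212+47].mean(1).round().astype(int)
print([(175+i,*v) for i,v in enumerate(p)])
g=lambda x,y:(270+(x-360+.5)/5-.5,165+(y+.5)/5-.5)
for n,x,y,z in[('top coaster L',469,218,.022),('top coaster T',556,133,.022),('top coaster B',546,300,.022),('rim L',503,208,.054),('rim T',562,157,.054),('rim B',560,257,.054)]:print(n,ray(s,g(x,y),z).round(4))
```

```text
coaster L [-63.9 -41.9 193. ]
coaster R [-63.7  39.8 192.7]
bottom edge [-27.1  -0.9 214.8]
top edge [-27.9  -0.9 192.8]
foot near base [-38.9  -1.9 192.8]
foot 31 [-35.5  -1.8 183.8]
footL [-59.7 -25.7 183.9]
footR [-59.6  23.  183.8]
[(175, np.int64(145), np.int64(195), np.int64(225)), (176, np.int64(143), np.int64(192), np.int64(225)), (177, np.int64(142), np.int64(190), np.int64(224)), (178, np.int64(124), np.int64(166), np.int64(199)), (179, np.int64(96), np.int64(130), np.int64(156)), (180, np.int64(81), np.int64(110), np.int64(135)), (181, np.int64(57), np.int64(81), np.int64(106)), (182, np.int64(23), np.int64(44), np.int64(75)), (183, np.int64(16), np.int64(40), np.int64(76)), (184, np.int64(17), np.int64(43), np.int64(81)), (185, np.int64(19), np.int64(48), np.int64(90)), (186, np.int64(22), np.int64(57), np.int64(108)), (187, np.int64(30), np.int64(80), np.int64(150)), (188, np.int64(35), np.int64(93), np.int64(175)), (189, np.int64(35), np.int64(94), np.int64(176)), (190, np.int64(38), np.int64(98), np.int64(183)), (191, np.int64(41), np.int64(106), np.int64(194)), (192, 
[... 526 characters left out ...]
nt64(118), np.int64(128)), (203, np.int64(94), np.int64(112), np.int64(122)), (204, np.int64(87), np.int64(104), np.int64(114)), (205, np.int64(81), np.int64(96), np.int64(105)), (206, np.int64(90), np.int64(104), np.int64(112)), (207, np.int64(140), np.int64(152), np.int64(159)), (208, np.int64(155), np.int64(172), np.int64(181)), (209, np.int64(112), np.int64(134), np.int64(147)), (210, np.int64(62), np.int64(81), np.int64(102)), (211, np.int64(42), np.int64(63), np.int64(92))]
top coaster L [ 0.5068 -0.1381  0.022 ]
top coaster T [ 0.5503 -0.1807  0.022 ]
top coaster B [ 0.4671 -0.1767  0.022 ]
rim L [ 0.5099 -0.153   0.054 ]
rim T [ 0.5351 -0.1808  0.054 ]
rim B [ 0.487  -0.1804  0.054 ]
```

The coaster ring still shows the cup about 5–6 mm short along the push direction, with no lateral error (wrist: coaster y −1.0, cup y −1.3). I'll go down again in the same spot and push about 5 mm more.

Request:
step_arm(steps=[[[0,0,25,0],[0,0,35,0],[0,0,35,0],[0,0,35,0],[0,0,30,0],[0,0,20,0],[0,0,0,0],[0,0,0,0]]])

```text
clock: 9.27
position: [0.5596, -0.1404, 0.0347]
orientation: [0.947, 0.322, -0.002, -0.002]
contact_force: [0.9, -0.3, 1.0]
opening: 0.0214
grasp_force: 0.0
```

Run:
```python
from h import *
t=bot.read_state();print(t['position'],t['contact_force'],rel([.5332,-.1628,.037]))
```

```text
[ 0.55956011 -0.14036427  0.03469989] [ 0.88689842 -0.25941019  0.96783683] [-34.6   1.7  -2.2]
```

Request:
step_arm(steps=[[[0,1.5,-2,0],[-5,0,0,0],[-6,0,0,0],[-6,0,0,0],[-4,0,0,0],[-2,0,0,0],[-1,0,0,0],[0,0,0,0],[0,0,0,0]]])

```text
clock: 10.02
position: [0.5432, -0.157, 0.0389]
orientation: [0.947, 0.322, 0.0, 0.0]
contact_force: [0.2, -0.1, -0.8]
opening: 0.0215
grasp_force: 0.0
```

Run:
```python
from h import *
t=bot.read_state();print(t['position'],t['contact_force'],rel([.5332,-.1628,.037]))
```

```text
[ 0.54319674 -0.15702823  0.03885885] [ 0.20852586 -0.05370548 -0.82629532] [-11.4  -1.5   1.9]
```

Request:
step_arm(steps=[[[-1,-1.5,2,0],[-1,0,0,0],[-1,0,0,0],[-1,0,0,0],[-1,0,0,0],[-1,0,0,0],[-1,0,0,0],[-1,0,0,0],[-1,0,0,0],[-1,0,0,0],[-1,0,0,0],[0,0,0,0]]])

```text
clock: 11.02
position: [0.5334, -0.1626, 0.0368]
orientation: [0.947, 0.322, -0.0, -0.0]
contact_force: [0.1, 0.6, 0.2]
opening: 0.0216
grasp_force: 0.1
```

Run:
```python
from h import *
t=bot.read_state();print(t['position'],t['contact_force'],rel([.5332,-.1628,.037]))
```

```text
[ 0.53338772 -0.16264692  0.03679725] [0.10688534 0.64889735 0.24451493] [-0.2  0.  -0.2]
```

Request:
step_arm(steps=[[[2,0,0,0],[4,0,0,0],[8,0,0,0],[10,0,0,0],[10,0,0,0],[0,0,-20,0],[0,0,-30,0],[0,0,-35,0],[0,0,-35,0],[0,0,-35,0],[0,0,-25,0],[10,0,0,0],[10,0,0,0],[0,0,0,0],[0,0,0,0],[0,0,0,0],[0,0,0,0]]])

```text
clock: 12.43
position: [0.5755, -0.1293, 0.2151]
orientation: [0.947, 0.322, -0.001, -0.001]
contact_force: [-0.2, 0.5, -1.1]
opening: 0.0216
grasp_force: 0.0
```

Run:
```python
from h import *
t=bot.read_state();print(t['position'],t['contact_force'])
w=snap('wrist');s=snap('top')
u=proj(w,[.5087,-.183,.022]).round().astype(int)
x0,y0=u[0]-45,u[1]-55
a=cv2.resize(w['color'][y0:y0+100,x0:x0+90],(360,400),interpolation=cv2.INTER_CUBIC)
b=cv2.resize(s['color'][165:245,270:350],(400,400),interpolation=cv2.INTER_CUBIC)
cv2.imwrite('pics/f.png',np.hstack([a,b]));print(x0,y0)
p=w['color'][y0:y0+60,u[0]-2:u[0]+2].mean(1).round().astype(int)
print([(y0+i,*map(int,v)) for i,v in enumerate(p)])
```

```text
[ 0.5755294  -0.12929067  0.2150691 ] [-0.23375814  0.51463499 -1.14154974]
215 174
[(np.int64(174), 156, 210, 227), (np.int64(175), 154, 206, 227), (np.int64(176), 149, 200, 227), (np.int64(177), 146, 195, 227), (np.int64(178), 144, 193, 228), (np.int64(179), 142, 191, 227), (np.int64(180), 142, 191, 227), (np.int64(181), 143, 192, 227), (np.int64(182), 143, 193, 227), (np.int64(183), 144, 194, 227), (np.int64(184), 145, 194, 227), (np.int64(185), 144, 193, 227), (np.int64(186), 140, 190, 225), (np.int64(187), 137, 186, 222), (np.int64(188), 135, 182, 220), (np.int64(189), 134, 181, 220), (np.int64(190), 134, 180, 218), (np.int64(191), 125, 168, 204), (np.int64(192), 103, 139, 170), (np.int64(193), 86, 116, 141), (np.int64(194), 62, 87, 112), (np.int64(195), 24, 44, 74), (np.int64(196), 15, 38, 72), (np.int64(197), 18, 43, 80), (np.int64(198), 19, 46, 87), (np.int64(199), 21, 53, 101), (np.int64(200), 26, 68, 128), (np.int64(201), 33, 88, 166), (np.int64(202), 37, 99, 188), (np.int64(203), 40, 106, 198), (np.int64(204), 43, 113, 210), (np.int64(205), 45, 117, 215), (np.int64(206), 44, 116, 212), (np.int64(207), 43, 113, 207), (np.int64(208), 42, 109, 202), (np.int64(209), 41, 107, 199), (np.int64(210), 42, 108, 200), (np.int64(211), 38, 96, 178), (np.int64(212), 32, 74, 135), (np.int64(213), 54, 79, 113), (np.int64(214), 80, 98, 114), (np.int64(215), 91, 108, 119), (np.int64(216), 96, 114, 124), (np.int64(217), 101, 120, 132), (np.int64(218), 103, 123, 134), (np.int64(219), 100, 120, 132), (np.int64(220), 98, 116, 128), (np.int64(221), 93, 111, 121), (np.int64(222), 86, 102, 112), (np.int64(223), 80, 96, 104), (np.int64(224), 86, 101, 109), (np.int64(225), 133, 144, 150), (np.int64(226), 190, 193, 197), (np.int64(227), 176, 180, 184), (np.int64(228), 96, 108, 122), (np.int64(229), 45, 64, 90), (np.int64(230), 41, 63, 94), (np.int64(231), 43, 66, 98), (np.int64(232), 44, 69, 104), (np.int64(233), 48, 74, 109)]
```

View pics/f.png

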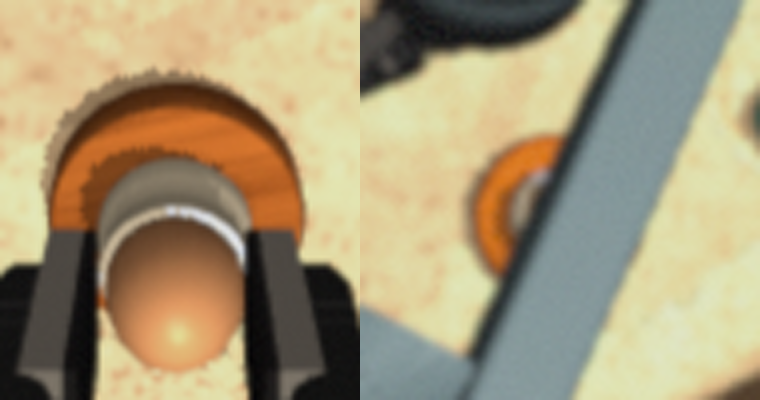

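The cup now stands further in, upright with the egg seated, nearly concentric. Coaster columns in the wrist crop are 50–303 and cup columns 98–250. Viewing budget is used up, so the next check is numeric.

Run:
```python
from h import *
w=snap('wrist')
t=bot.read_state();Rm=R.from_quat(t['orientation']).as_matrix()
T=lambda u,v,z:(Rm.T@(ray(w,(u,v),z)-t['position'])*1000).round(1)
u=260
print('coaster ctr from bottom edge',T(u,194.4,0)-[43,0,0],'top edge',T(u,200.2,.022)-[43,0,0])
print('cup from foot',T(u,212.6,.022)-[25,0,0],T(u,212.6,.024)-[25,0,0],'rim',T(u,224.7,.054)-[23.5,0,0])
print('lat coaster',T(215+50/4,227,.022),T(215+303/4,227,.022),'foot',T(215+98/4,227,.028),T(215+250/4,227,.028))
print('world coaster', Rm@(T(u,194.4,0)-[43,0,0])/1000+t['position'], 'expected cup rel', rel([.5332-.794*.0336,-.1628-.608*.0336,.022]))
```

```text
coaster ctr from bottom edge [-88.2   2.7 216.1] top edge [-87.8   2.6 194.1]
cup from foot [-87.    2.6 194.1] [-86.1   2.6 192.1] rim [-86.7   2.3 162.1]
lat coaster [-82.8 -40.  194.2] [-82.6  43.1 194.1] foot [-79.7 -23.8 188.2] [-79.6  25.2 188.1]
world coaster [ 5.07391730e-01 -1.85496103e-01  4.29272336e-05] expected cup rel [-87.5   0.3 194.1]
```

The foot, rim and side cues agree that the cup is about 1.5 mm off centre, and the arm is clear. Handing in.

```bash
python3 -c "
from cell import bot
print(bot.sign_off())"
```

```text
the job is handed in; nothing more can be done
None
```

I nudged the egg cup to the middle of its coaster, about 1.5 mm off centre by my last wrist-camera measurement, with the egg still in it and the arm clear; the job is handed in, but no verdict came back.

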